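Load the bobbin rack past the spring gate

TASK

Load the bobbin rack into its chute: with one fingertip press the gate's long bar down and keep it down, so that the gate stays clear of the rack and its bobbins, while another finger pushes the rack by its upright end plate under the gate until it is fully home against the end stop. Then let the bar come up so that the gate drops shut in the gap just ahead of the end plate. Only touch, press and push: nothing is gripped or lifted, the bobbins stay in their pockets, and the things beside the chute are left alone.

Things in the scene. Friction and masses are not known exactly. Their poses are not given: they have to be found in the camera images.
- chute: Aluminium loading chute fixed on the table: 6 mm base plate, two low guide walls (44 mm apart inside, 5 mm thick, tops 18 mm above the table), open mouth at x -165 mm, end stop at x +95 mm. x is the way the rack travels, y to the left of that, z up. Origin: on the table top, on the chute's centre line, right under the gate leaf. Chute floor 6 mm above the table.
- stop_face (a point): Middle of the end stop's face, which the rack's nose meets when home; 19 mm above the table, x +95 mm of the chute.
- shaft (a point): A point on the axis of the gate's shaft, beside the leaf: y -36 mm of the chute, 34 mm above the table. The 8 mm shaft runs parallel to the chute, in bearing blocks 14 mm wide (in y) and 42 mm high at chute x -157 and +16 mm; the two fingers straddle it.
- rack: Loose bobbin rack in the chute before the gate, 112 mm long (its x), 40 mm wide, 0.15 to 0.31 kg. Origin: centre of its underside, on the chute floor. Wooden body with three bobbin pockets (x +56 to -28 mm, 16 mm high), gap, then upright end plate (x -50 to -56 mm, 46 mm high, top 52 mm above the table). Starts at chute x -100 to -76 mm; home, its origin is at x +39 mm.
- gap (a point): The gap between the rack's body and its end plate, 22 mm long, over a thin 4 mm tongue (this point is on the tongue's top). With the rack home it lies under the gate leaf, which then drops into it.
- push_face (a point): Where a finger pushes: rear face of the rack's end plate, middle of its 40 mm width, 40 mm above the table; the rack's x points from it into the rack. At home it is 17 mm before the gate leaf, so the pushing finger never passes the gate.
- gate (a joint): Gate angle about its shaft, rad. 0: shut, the steel leaf (22 mm wide, 4 mm thick) hangs in the chute, lower edge 14 mm above the table, and blocks the rack both ways. Grows as the bar goes down and the leaf lifts; stop at 0.95. A return spring shuts it; holding it open takes about 4 to 6 N on the bar. From 0.4 up the leaf clears the bobbins; 0.7 is a good opening.
- bar_mid (a point): Middle of the gate's press bar, on its axis: straight rubber-sleeved bar, 15 mm thick, 158 mm long, parallel to the chute on its -y side (chute x -182 to -24 mm). Swings at 28 mm radius about the shaft. Shut: axis 61 mm from the centre line, top 54 mm above the table; gate at 0.4 rad: top at 43 mm; 0.7: 35 mm, axis 63 mm out; 0.95: 28 mm. A fingertip can slide along its top.
- leaf_edge (a point): Middle of the lower edge of the gate leaf.
- bobbin_front: Steel thread bobbin wound with orange thread, 22 mm across, 11 mm tall, loose in the front pocket of the rack and standing 4 mm proud of it. Origin at the centre of its underside.
- bobbin_middle: Steel thread bobbin wound with orange thread, 22 mm across, 11 mm tall, loose in the middle pocket of the rack and standing 4 mm proud of it. Origin at the centre of its underside.
- bobbin_rear: Steel thread bobbin wound with orange thread, 22 mm across, 11 mm tall, loose in the rear pocket of the rack and standing 4 mm proud of it. Origin at the centre of its underside.
- silver_pen: Bystander: square marking pen, 12 x 134 x 12 mm, lying along the chute on its +y side. Leave alone.
- spare_bobbin: Bystander: a spare bobbin, 22 mm across, 11 mm tall, on the table on the +y side of the chute. Leave alone.
- wax_block: Bystander: beeswax block, 33 x 51 x 23 mm, on the table beyond the end stop. Leave alone.

How it is judged:
On the way, in this order (a step that is already met when the one before it is completed fails the run):
1. a finger holds the gate open while the rack is still in front of it (value of joint gate above 0.38 rad and contact force between the fingers and gate above 0.3 N and x of rack in the frame of chute below -0.056 m), for 0.2 s.
2. the finger still holds the gate open while the rack passes under it (value of joint gate above 0.38 rad and contact force between the fingers and gate above 0.3 N and x of rack in the frame of chute between -0.045 and 0.03 m), for 0.1 s.
At the end, for the whole second after the job is handed in: The rack lies on the chute floor at rest within 5 mm of being home against the end stop (origin beyond x +34 mm of the chute), the gate is shut (below 0.05 rad) with its leaf in the gap ahead of the end plate, and all three bobbins sit in their pockets (within 3 mm of the pocket floor) (x of rack in the frame of chute above 0.034 m and value of joint gate below 0.05 rad and linear speed of rack below 0.01 m/s and z of rack in the frame of chute below 0.009 m and z of bobbin_front in the frame of rack between 0.006 and 0.012 m and z of bobbin_middle in the frame of rack between 0.006 and 0.012 m and z of bobbin_rear in the frame of rack between 0.006 and 0.012 m); the robot touches nothing.
It fails at once if the gate presses on the rack or on a bobbin with more than 1 N (contact force between gate and rack above 1 N or contact force between gate and bobbin_front above 1 N or contact force between gate and bobbin_middle above 1 N or contact force between gate and bobbin_rear above 1 N).
It fails at once if the rack is lifted more than 8 mm off the chute floor or tipped more than 0.15 rad (z of rack in the frame of chute above 0.014 m or angle between rack's own z axis and vertical above 0.15 rad).
It fails at once if a bobbin is lifted out of its pocket (z of any of bobbin_front, bobbin_middle, bobbin_rear in the frame of rack above 0.02 m).
It fails at once if a thing beside the chute is moved more than 20 mm (distance of any of silver_pen, spare_bobbin, wax_block from where it was at the start of the episode above 0.02 m).
It also fails if it takes over 35 s, if anything falls off the work surface, if the arm or the gripper's body presses on something with over 40 N, if the wrist force passes 120 N, or if a joint passes its speed limit or range.

ROBOT

A 6-joint arm with a two-finger parallel gripper is mounted at the origin on a cart in front of the work surface, level with it; the furniture and walls round the work are solid. World frame = base frame: x ahead of the robot, y to its left, z up, the work surface at z = 0. Lengths are in m, angles in rad, forces in N, time in s.
With the tool pointing down it reaches from about 0.325 to 0.85 m from the base axis. Payload 15.5 kg.
Tool frame: the origin (TCP) lies at the very end of the fingers, on their centre line; the grasp point (between the pads) lies 19 mm behind it; z points along the fingers, y is the line along which they close (so a half turn about z gives the same grasp; the last joint's range is limited). The gripper opens to 91 mm and grips with 3 to 60 N. Pads are 32 mm wide; open, the fingers measure 118 mm over their backs; the gripper's body (76 mm by 178 mm) begins 60 mm behind the grasp point.
Start: joints at [1.062, 0.494, 1.345, -0, 1.302, -0.096], TCP at [0.251, 0.572, 0.214] pointing down, gripper open.
Joint ranges: [-2.91, 2.91], [-0.82, 2.16], [0.22, 2.67], [-1.22, 4.37], [0.12, 2.79], [-3.08, 3.08]. Speed limits (rad/s): [1.89, 1.89, 2.57, 3.01, 3.01, 3.01].

INTERFACE

Orientations are given as a rotation vector (axis times angle).
In Python, from plant import r gives the robot as it stands.
- The arm moves only by the shell command python3 -m jog 'ROWS' [OPENING] [FORCE]. ROWS is JSON, a list of rows, each a list of 4 numbers: the shift along the tool's x, y, z in units of 40 mm (1.0 is 40 mm), then the turn about the tool's z in units of 6 degrees (1.0 is 6 degrees). In form: [[x, y, z, yaw], ...]. A call has 1 to 10 rows; each row is the pose to reach, as a shift and turn from the pose commanded when the call began, along the tool's axes at that moment; what a row does not reach only later rows make up. A row lasts 1/10 s, in which the tool goes at most 50 mm and 8.59 degrees, less where a joint would pass 70% of its speed; a pose out of reach is approached as far as the arm can. A call with a gripper value outside its range is refused whole. OPENING is the finger opening in mm, from 0 to 91.2, set as the call begins (- or left out, the last holds). The fingers move at their own pace and stop on an object; FORCE is the grip in N (left out, the last holds). Time passes only in rows, so rows that repeat a pose let the fingers close. It gives the time, the measured TCP pose, the force, the opening and the grip force at its end, in the units of the state.
- r.observe(): the state, without advancing time (a new reading comes with each control period).
- r.grab_frame(name): name is "scene" or "side" or "wrist"; returns a dict with "frame" (400x640x3 uint8, red, green, blue), "depth" (400x640 float32, m along the optical axis (not along the pixel's ray), 0 where there is no reading), "camera_matrix" (3x3 intrinsics, pixels), "rvec" (rotation vector, rad) and "tvec" (3), from world to camera coordinates, as OpenCV has them. Camera axes: x right, y down, z forward; pixel columns grow to the right and rows downward; lengths in m; the calibration is good to about 2 mm. A picture is of the moment at which its call begins.
- r.sign_off(): hands the job in; it is judged then, once.
Trained networks look in the newest picture that a camera, given by its name, has taken for a name from the list of things; names that differ only in an ending like _2 or _b are one class to them, and where a whole thing is asked for, a point or a joint stands for the part that bears it (a point fixed in the world has none). Each returns a list of dicts, best first, with "conf" (0 to 1); they miss things now and then, are a little off and sometimes report something else, mostly with a low value. They report only what shows in the picture. A call takes as long as a camera call.
- r.regions_of(camera, query): "pixels" (400x640 bool, what is visible of it) and "box" ([left, top, right, bottom] in pixels, round what is visible of it).
The state is a dict: "clock": time; "joint_pos": joint angles; "qvel": joint speeds; "effort": joint torques, N m; "tool_pos": TCP position; "tcp_rot": TCP orientation; "contact_force": force on the tool from outside, world axes, zero at the start; "wrist_torque": the same for the moment, N m; "opening": opening from 0.0 (shut) to 1.0 (fully open); "grip_force": force on a finger pad.
Only numpy, scipy, OpenCV 4.12 (cv2) and the standard library are available. Lean on these libraries where they do the work, as an engineer would, in place of code of your own. Each camera call takes 0.05 s, during which the arm holds its last target. There are 200 camera calls.

## Working session

There is one attempt and no reset: what is moved stays moved. The work goes in short steps, Python scripts to look and compute and a shell command to move; the robot and the scene stay as the last step left them, time stands still between calls to the robot, and variables do not carry over. Pictures are saved under pics/ and viewed, at most 10 in all, crops included, and the job is handed in when it is done.

```bash
ls; mkdir -p pics; cat > h.py <<'E'
import numpy as np, cv2
from plant import r
def grab(n):
    f=r.grab_frame(n); R=cv2.Rodrigues(np.array(f["rvec"],float))[0]; return f,R,np.array(f["tvec"],float).reshape(3)
def cloud(f,R,t):
    K=np.array(f["camera_matrix"]); d=f["depth"]; v,u=np.mgrid[0:400,0:640]
    p=np.stack([(u-K[0,2])/K[0,0]*d,(v-K[1,2])/K[1,1]*d,d],-1)
    return (p-t)@R
E
python3 - <<'E'
from h import *
print(r.observe())
for n in("scene","side","wrist"):
    f,R,t=grab(n); cv2.imwrite(f"pics/{n}0.png",f["frame"][:,:,::-1]); W=cloud(f,R,t); np.savez(f"{n}0.npz",W=W,d=f["depth"],img=f["frame"])
    print(n,"cam",-R.T@t, "K",f["camera_matrix"][0][0])
    for q in("chute","rack","gate","bar_mid","push_face","bobbin_front","silver_pen","spare_bobbin","wax_block"):
        for o in r.regions_of(n,q)[:3]:
            m=o["pixels"]&(f["depth"]>0)
            if m.sum(): print(q,round(o["conf"],2),[int(x) for x in o["box"]],m.sum(),np.median(W[m],0).round(3),W[m].min(0).round(3),W[m].max(0).round(3))
E
python3 -c "
import cv2,numpy as np
cv2.imwrite('pics/all.png',cv2.resize(np.vstack([cv2.imread('pics/scene0.png'),cv2.imread('pics/side0.png')]),(480*1,600)))"
```

```text
pics
{'clock': 0.0, 'joint_pos': array([ 1.06147436e+00,  4.94203854e-01,  1.34611973e+00,  1.58404854e-06,
        1.30245104e+00, -9.55110515e-02]), 'qvel': array([0.00096064, 0.00047875, 0.0001755 , 0.00085043, 0.00053655,
       0.00038104]), 'effort': array([ 4.39238924e-03, -8.78818774e+01, -3.81866527e+01,  7.09835649e-02,
        5.30745427e-02,  6.88622185e-05]), 'tool_pos': array([0.25114088, 0.57193151, 0.21332926]), 'tcp_rot': array([-6.45312680e-01, -3.07424006e+00,  1.77146250e-03]), 'contact_force': array([-0.99812605, -0.28913152,  0.53952382]), 'wrist_torque': array([-1.43040194e-02,  5.43433723e-05,  6.35918842e-03]), 'grip_force': 0.0, 'opening': 1.0027953186259235}
scene cam [0.04264597 0.02366519 0.6923052 ] K 492.677889956347
chute 0.88 [229, 180, 350, 297] 4074 [ 0.511 -0.348  0.015] [ 0.44  -0.476 -0.003] [ 0.602 -0.189  0.056]
rack 0.87 [242, 220, 298, 271] 893 [ 0.517 -0.261  0.021] [ 0.497 -0.342  0.006] [ 0.555 -0.226  0.054]
gate 0.85 [249, 204, 321, 296] 1422 [ 0.47  -0.285  0.046] [ 0.44  -0.388 -0.002] [ 0.586 -0.19   0.056]
gate 0.71 [238, 220, 300, 2
[... 1578 characters left out ...]
29, 362, 236] 62 [ 0.608 -0.429  0.012] [ 0.6   -0.434  0.003] [ 0.618 -0.416  0.014]
bobbin_front 0.38 [307, 202, 315, 209] 44 [ 0.533 -0.332  0.027] [ 0.524 -0.364  0.023] [ 0.543 -0.318  0.041]
silver_pen 0.51 [328, 197, 357, 229] 253 [ 0.603 -0.349  0.013] [ 0.582 -0.402  0.001] [ 0.624 -0.274  0.017]
spare_bobbin 0.49 [351, 228, 362, 235] 65 [ 0.607 -0.429  0.012] [ 0.599 -0.434  0.002] [ 0.616 -0.416  0.014]
wax_block 0.65 [325, 250, 355, 271] 426 [ 0.546 -0.52   0.022] [ 0.521 -0.534 -0.   ] [ 0.575 -0.494  0.026]
wax_block 0.47 [350, 227, 361, 234] 71 [ 0.607 -0.429  0.011] [ 0.599 -0.434  0.002] [ 0.618 -0.416  0.014]
wrist cam [0.18899549 0.59998357 0.38337383] K 307.24362913945976
```

View pics/scene0.png

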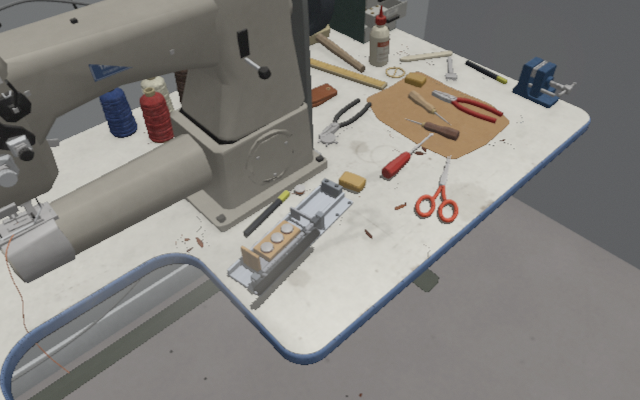

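View pics/side0.png

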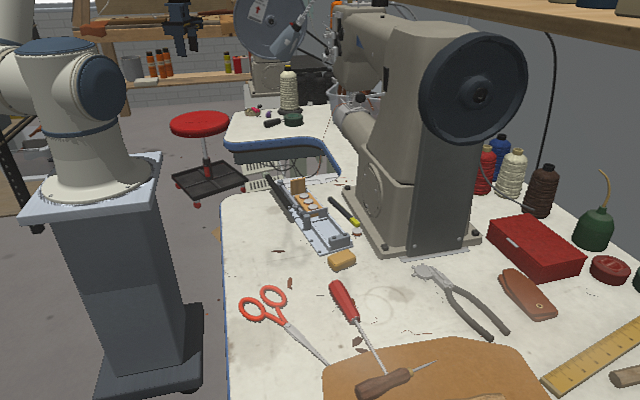

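The scene view shows the chute from about (230,280) at the mouth to (345,185) at the stop, with the rack at (242–298,220–271). The bar is on the near side, and the pen and sewing machine base are on the far side. The side view shows the same thing from the end-stop side at (264–354,171–256). Next I'll fit the chute frame and map the obstacles.

```bash
python3 - <<'E'
from h import *
A={n:np.load(n+"0.npz") for n in("scene","side")}
for n in A:
    f=None; W=A[n]["W"]; d=A[n]["d"]; P=W[(d>0)]
    # bar: top ridge
    m=(P[:,2]>.046)&(P[:,2]<.062)&(P[:,0]>.42)&(P[:,0]<.51)&(P[:,1]>-.37)&(P[:,1]<-.16)
    B=P[m]; c=np.median(B,0)
    vx,vy,x0,y0=cv2.fitLine(B[:,:2].astype(np.float32),cv2.DIST_HUBER,0,.005,.005).ravel()
    if vy>0:vx,vy=-vx,-vy
    e=np.array([vx,vy]); nn=np.array([-vy,vx]) # left
    s=(B[:,:2]-[x0,y0])@e
    print(n,"bar n",m.sum(),"dir",e,np.degrees(np.arctan2(vy,vx)),"pt",x0,y0,"z99",np.percentile(B[:,2],[50,98]),"ends",[x0,y0]+e*s.min(),[x0,y0]+e*s.max(),s.max()-s.min())
    # profile in provisional frame: s along, l lateral
    Q=np.c_[(P[:,:2]-[x0,y0])@e,(P[:,:2]-[x0,y0])@nn,P[:,2]]
    # rack end plate top
    m=(Q[:,2]>.047)&(Q[:,2]<.058)&(Q[:,1]>.03)&(Q[:,1]<.1)&(abs(Q[:,0])<.15)
    if m.sum(): print(" high pts right of bar s",np.percentile(Q[m,0],[2,25,50,75,98]).round(4),"l",np.percentile(Q[m,1],[2,50,98]).round(4),m.sum())
    for z0,z1,nm in((.013,.022,"wall"),(.003,.009,"floor"),(.019,.03,"body/stop")):
        m=(Q[:,2]>z0)&(Q[:,2]<z1)&(Q[:,1]>.0)&(Q[:,1]<.1)&(abs(Q[:,0]-.05)<.3)
        h,_=np.histogram(Q[m,1],np.arange(0,.101,.005)); print(" ",nm,"s",np.percentile(Q[m,0],[.5,99.5]).round(4),"lat hist",h)
P=np.vstack([A[n]["W"][A[n]["d"]>0] for n in A])
print("max z map (cm), rows x .2...1.0 step .05, cols y .7...-.6 step .05")
for x in np.arange(.1,.9,.05):
    print("%.2f"%x,*["%3d"%(100*max([0]+list(P[(P[:,0]>=x)&(P[:,0]<x+.05)&(P[:,1]>=y)&(P[:,1]<y+.05)][:,2]))) for y in np.arange(.65,-.61,-.05)])
E
```

```text
scene bar n 747 dir [ 0.17917784 -0.9838167 ] -79.67812 pt 0.4592746 -0.27014548 z99 [0.05100413 0.05413208] ends [ 0.4446921 -0.190077 ] [ 0.47372508 -0.34948917] 0.16203442254702743
 high pts right of bar s [-0.0292 -0.0285 -0.0274 -0.0254 -0.0234] l [0.0443 0.0616 0.0833] 79
  wall s [-0.0598  0.3174] lat hist [  9   8  13   4  50  38  31  94 160 134 118 101  77  56  57  86 107 233
  32   0]
  floor s [-0.0607  0.2601] lat hist [  4   4  13 137 103  84 102 184   8  42 112 144 155 132 124 119 123  89
   1   0]
  body/stop s [-0.059   0.3432] lat hist [ 32  26   9   1  45  32  25  27 102 151 144 157 151 132  92  99 101   7
   0   0]
side bar n 266 dir [ 0.17838368 -0.983961  ] -79.724365 pt 0.45803106 -0.2713331 z99 [0.05321954 0.05592607] ends [ 0.44424666 -0.19529861] [ 0.473162  -0.3547951] 0.16209636212527578
 high pts right of bar s [-0.0285 -0.0239 -0.0229 -0.0216 -0.0204] l [0.0442 0.0629 0.0807] 52
  wall s [-0.047   0.3415] lat hist [  0   0   8   2  52  26  13  95  71  28  25  32  33  28  24  24  24 117
   6   0]
  floor s [-0.062   0.3451] lat hist [  8  13  15 149 117 10
[... 1273 characters left out ...]
 0   0   0   0   0   2   2   4   2   3   2   0
0.60   0   0   0   0   0  18  15   3   3   0   0  38  42  37  34   0   0   0   2  10  12  29  14   9   2   0
0.65   0   9   0   0   0   1   0   0   0   0   0   1  41  41  41  41  40  40  40  40  40  41  41  41  41  41
0.70   9   9   7   0   0   0   0  12  12  14  15   0  41  42  42  42  40  40  40  40  40  41  41  41  42  42
0.75   9   9   9   0   0   0  12  12  10  14  15  15  15  42  42  43  42  40  40  40  25  41  41  41  42  42
0.80  10   7   0   0   0   6   0   0   0  11  10  12  14   0   0  42  42  41  39  15  22   0   0  12   9  39
0.85   8   0   0   0   5   6   0   0  11  11  41  41  41  42  42  42  43  43  43  43  43  43  43  43  43  43
```

```bash
cat >> h.py <<'E'
O=np.array([.5384,-.3627]); e=np.array([.179,-.984]); e/=np.linalg.norm(e); nn=np.array([-e[1],e[0]])
def tochute(P): return np.c_[(P[:,:2]-O)@e,(P[:,:2]-O)@nn,P[:,2]]
E
python3 - <<'E'
from h import *
P=np.vstack([np.load(n+"0.npz")["W"][np.load(n+"0.npz")["d"]>0] for n in("scene","side")]); Q=tochute(P)
for z0,z1 in((.03,.1),(.1,.2),(.2,.35)):
    print(z0,[(int(1000*x),int(1000*np.percentile(Q[m,1],1)),m.sum()) for x in np.arange(-.28,.12,.03) for m in [(Q[:,2]>z0)&(Q[:,2]<z1)&(Q[:,1]>.03)&(Q[:,1]<.25)&(Q[:,0]>x)&(Q[:,0]<x+.03)] if m.sum()>3])
# checks
for nm,x0,x1,y0,y1,z0,z1 in(("stop",.085,.13,-.02,.02,.022,.045),("plate",-.16,-.11,-.015,.03,.045,.06),("body",-.11,0,-.019,.03,.02,.026),("blockN",-.01,.05,-.055,-.02,.036,.048),("blockM",-.18,-.135,-.055,-.025,.036,.046)):
    m=(Q[:,0]>x0)&(Q[:,0]<x1)&(Q[:,1]>y0)&(Q[:,1]<y1)&(Q[:,2]>z0)&(Q[:,2]<z1); 
    if m.sum(): print(nm,m.sum(),np.percentile(Q[m],[3,50,97],axis=0).round(4).tolist())
o=r.observe();R=cv2.Rodrigues(o["tcp_rot"])[0]
for xc,yc in((-.165,-.031),):
    p=np.r_[O+xc*e+yc*nn,.12]; d=R.T@(p-o["tool_pos"]); print("target",p,"tool shift units",(d/.04).round(2), "|d|",np.linalg.norm(d)); 
    ty=R[:2,1]; print("yaw to align tool y with chute y (deg world)",np.degrees(np.arctan2(nn[1],nn[0])-np.arctan2(ty[1],ty[0])))
E
```

```text
0.03 [(-280, 200, np.int64(333)), (-250, 194, np.int64(317)), (-219, 187, np.int64(314)), (-189, 181, np.int64(306)), (-159, 176, np.int64(282)), (-129, 169, np.int64(260)), (-99, 163, np.int64(251)), (-69, 119, np.int64(866)), (-39, 112, np.int64(530)), (-9, 104, np.int64(490)), (20, 96, np.int64(515)), (50, 92, np.int64(511)), (80, 90, np.int64(494)), (110, 86, np.int64(541))]
0.1 [(-280, 203, np.int64(776)), (-250, 197, np.int64(826)), (-219, 191, np.int64(857)), (-189, 185, np.int64(878)), (-159, 180, np.int64(832)), (-129, 174, np.int64(729)), (-99, 168, np.int64(696)), (-69, 122, np.int64(1300)), (-39, 117, np.int64(2096)), (-9, 106, np.int64(1101)), (20, 101, np.int64(1001)), (50, 95, np.int64(987)), (80, 92, np.int64(980)), (110, 91, np.int64(952))]
0.2 [(-280, 191, np.int64(1531)), (-250, 191, np.int64(728)), (-219, 185, np.int64(659)), (-189, 179, np.int64(556)), (-159, 173, np.int64(529)), (-129, 166, np.int64(559)), (-99, 159, np.int64(599)), (-69, 154, np.int64(646)), (-39, 137, np.int64(963)), (-9, 79, np.int64(2985)), (20, 69, np.int64(2119)), (50, 111, np.int64(1693)), (80, 106, np.int64(1823)), (110, 103, np.int64(1868))]
stop 300 [[0.0929, -0.0189, 0.0227], [0.1024, -0.0005, 0.0307], [0.1101, 0.0181, 0.0359]]
plate 137 [[-0.1348, -0.0134, 0.0454], [-0.1307, 0.0029, 0.0501], [-0.1252, 0.0205, 0.0539]]
body 829 [[-0.1042, -0.0175, 0.0201], [-0.0647, 0.0, 0.0227], [-0.0233, 0.022, 0.0256]]
blockN 178 [[-0.0076, -0.0418, 0.0364], [0.0064, -0.0349, 0.04], [0.0229, -0.0242, 0.0435]]
blockM 159 [[-0.164, -0.0468, 0.0362], [-0.1517, -0.0362, 0.0396], [-0.1374, -0.0289, 0.0442]]
target [ 0.47836991 -0.20591228  0.12      ] tool shift units [-13.02 -15.53   2.35] |d| 0.8160845036650229
yaw to align tool y with chute y (deg world) -55.98208031093003
```

```bash
python3 -m jog '[[-4.8,-5.3,0,0],[-4.8,-5.3,0,0],[-4.8,-5.3,0,0],[-4.8,-5.3,0,0],[-4.8,-5.3,0,0],[-4.8,-5.3,0,0],[-7.75,-10.8,0,0],[-7.75,-10.8,0,0],[-7.75,-10.8,0,0],[-7.75,-10.8,0,0]]' 48
cat > go.py <<'E'
from h import *; import sys
o=r.observe();R=cv2.Rodrigues(o["tcp_rot"])[0]; a=[float(v) for v in sys.argv[1:]]
T=tochute(o["tool_pos"][None])[0]; ty=R[:2,1]
w=np.degrees(np.arctan2(nn[1],nn[0])-np.arctan2(ty[1],ty[0]))
print("clock",o["clock"],"tool in chute mm",(T*1000).round(1),"yaw err",round(w,2),"yaw units",round(-w/6,2),"F",o["contact_force"].round(1),"open mm",round(o["opening"]*91.2,1),"tilt",R[2,:2].round(4))
if a: p=np.r_[O+a[0]*e/1000+a[1]*nn/1000,a[2]/1000]; print("shift units",(R.T@(p-o["tool_pos"])/.04).round(2))
E
python3 go.py -165 -33 120
```

```text
clock: 2.5
tool_pos: [0.3574, 0.1002, 0.2142]
tcp_rot: [0.644, 3.074, 0.0]
contact_force: [0.3, -0.1, 0.7]
opening: 0.524
grip_force: 0.0
clock 2.5 tool in chute mm [-487.8  -95.3  214.2] yaw err -56.01 yaw units 9.34 F [ 0.3 -0.1  0.7] open mm 47.8 tilt [-0.0008  0.0004]
shift units [-5.8  -5.82  2.36]
```

```bash
python3 -m jog '[[-1,-2.3,0,0],[-1,-2.3,0,0],[-5.6,-5.6,1,9.34],[-5.6,-5.6,1,9.34],[-5.6,-5.6,1,9.34],[-5.6,-5.6,1,9.34],[-5.6,-5.6,1.6,9.34],[-5.6,-5.6,1.6,9.34],[-5.6,-5.6,1.6,9.34],[-5.6,-5.6,1.6,9.34]]'
python3 go.py -167 -33 75
python3 - <<'E'
from h import *
f,R,t=grab("wrist"); cv2.imwrite("pics/w1.png",f["frame"][:,:,::-1]); np.savez("w1.npz",W=cloud(f,R,t),d=f["depth"])
Q=tochute(cloud(f,R,t)[f["depth"]>0])
for nm,x0,x1,y0,y1,z0,z1 in(("plate",-.16,-.11,-.03,.03,.046,.06),("bar",-.2,-.01,-.075,-.05,.048,.06),("stop",.085,.13,-.02,.02,.022,.045)):
    m=(Q[:,0]>x0)&(Q[:,0]<x1)&(Q[:,1]>y0)&(Q[:,1]<y1)&(Q[:,2]>z0)&(Q[:,2]<z1)
    if m.sum(): print(nm,m.sum(),np.percentile(Q[m],[3,50,97],axis=0).round(4).tolist())
E
```

```text
clock: 3.5
tool_pos: [0.4725, -0.1934, 0.1496]
tcp_rot: [-2.016, -2.409, 0.0]
contact_force: [-0.3, -0.0, 0.3]
opening: 0.527
grip_force: 0.0
clock 3.5 tool in chute mm [-178.3  -34.5  149.6] yaw err 0.16 yaw units -0.03 F [-0.3 -0.   0.3] open mm 48.1 tilt [ 0.0003 -0.0004]
shift units [-0.28  0.04  1.87]
plate 129 [[-0.1342, -0.0173, 0.0463], [-0.1326, -0.0077, 0.0499], [-0.1306, 0.0028, 0.0515]]
bar 1121 [[-0.1812, -0.0659, 0.0485], [-0.1461, -0.0594, 0.0512], [-0.0739, -0.0537, 0.053]]
```

View pics/w1.png

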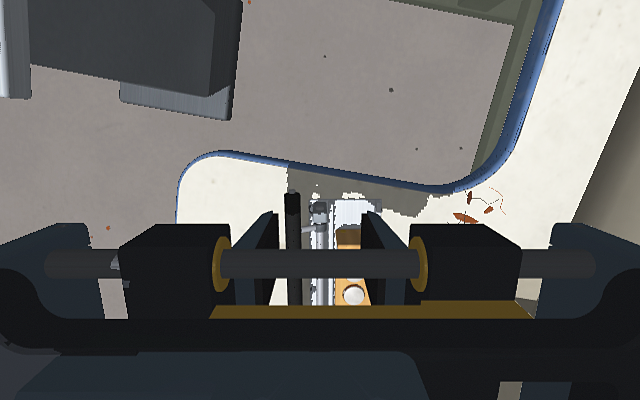

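The wrist view shows the fingers at columns 265 and 375, with the bar (col 293) and the rack with its end plate (col 350, row 230) below and between them. This agrees with the frame. I'll go down in two stages.

```bash
python3 -m jog '[[-0.28,0.03,1.0,0],[-0.28,0.03,1.9,0],[-0.28,0.03,2.15,0],[-0.28,0.03,2.15,0],[-0.28,0.03,2.15,0]]'; python3 go.py -167 -33 35
python3 - <<'E'
from h import *
for n in("side","scene"):
    f,R,t=grab(n); im=f["frame"][150:270,200:400] if n=="side" else f["frame"][160:310,200:400]
    cv2.imwrite(f"pics/{n}1.png",cv2.resize(im[:,:,::-1],None,fx=3.5,fy=3.5,interpolation=2))
E
```

```text
clock: 4.05
tool_pos: [0.4763, -0.2042, 0.0652]
tcp_rot: [2.012, 2.411, 0.0]
contact_force: [0.4, 0.4, 0.0]
opening: 0.525
grip_force: 0.0
clock 4.05 tool in chute mm [-167.1  -32.7   65.2] yaw err -0.01 yaw units 0.0 F [0.4 0.4 0. ] open mm 47.9 tilt [-0.0008  0.0009]
shift units [-0.   -0.01  0.75]
```

View pics/scene1.png

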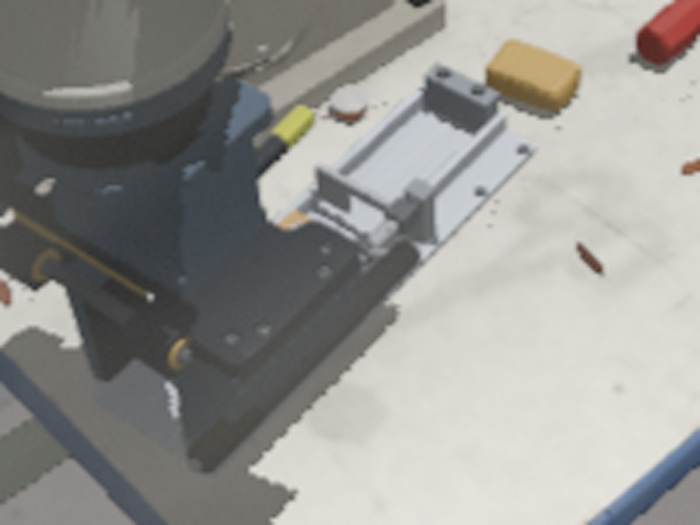

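View pics/side1.png

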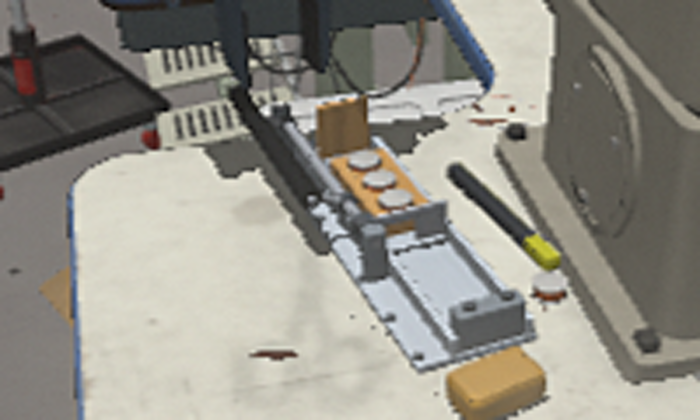

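The side crop shows the press finger over the bar's near end (235,85) and the push finger behind the end plate (315,60 against 345,125). The scene crop shows the stop area is clear. I'll press now.

```bash
python3 -m jog '[[0,0,0.25,0],[0,0,0.45,0],[0,0,0.6,0],[0,0,0.78,0],[0,0,0.78,0],[0,0,0.78,0],[0,0,0.78,0]]'; python3 go.py -149 -33 34
```

```text
clock: 4.85
tool_pos: [0.4756, -0.204, 0.0329]
tcp_rot: [-2.014, -2.411, 0.0]
contact_force: [-4.0, 0.5, 4.4]
opening: 0.523
grip_force: 2.0
clock 4.85 tool in chute mm [-167.4  -33.4   32.9] yaw err 0.06 yaw units -0.01 F [-4.   0.5  4.4] open mm 47.7 tilt [ 0.0001 -0.0001]
shift units [-0.46  0.01 -0.03]
```

```bash
python3 - <<'E'
from h import *
f,R,t=grab("side"); cv2.imwrite("pics/side2.png",cv2.resize(f["frame"][150:270,200:400,::-1],None,fx=3.5,fy=3.5,interpolation=2))
Q=tochute(cloud(f,R,t)[f["depth"]>0])
m=(abs(Q[:,0])<.012)&(abs(Q[:,1])<.02)&(Q[:,2]>.02)
print("leaf",m.sum(),np.percentile(Q[m],[3,50,97],axis=0).round(4).tolist() if m.sum() else 0)
E
```

```text
leaf 122 [[-0.0018, -0.0189, 0.049], [0.0019, 0.0002, 0.0616], [0.004, 0.0154, 0.0757]]
```

View pics/side2.png

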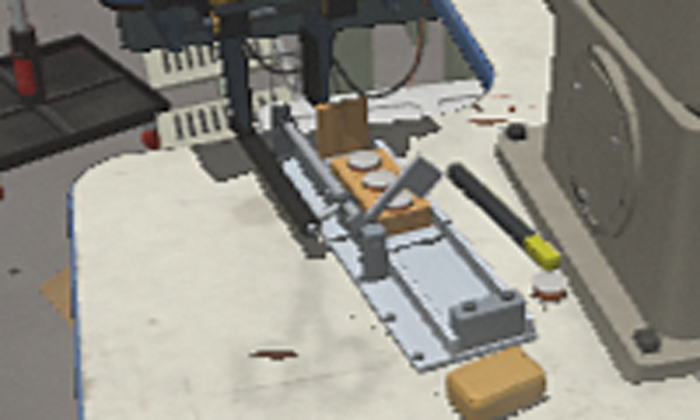

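The gate is open, with its leaf at (410,190) and 49–76 mm high, clear of the bobbins. Now I'll push.

```bash
python3 -m jog '[[-0.2,0,0,0],[-0.4,0,0,0],[-0.55,0,0,0],[-0.7,0,0,0],[-0.9,0,0,0],[-1.1,0,0,0],[-1.3,0,0,0],[-1.5,0,0,0],[-1.7,0,0,0],[-1.9,0,0,0]]'; python3 go.py -36 -33 33.5
```

```text
clock: 5.9
tool_pos: [0.4892, -0.2791, 0.0328]
tcp_rot: [-2.014, -2.41, -0.001]
contact_force: [-1.6, 7.4, 8.5]
opening: 0.525
grip_force: 4.5
clock 5.9 tool in chute mm [-91.1 -33.4  32.8] yaw err 0.08 yaw units -0.01 F [-1.6  7.4  8.5] open mm 47.9 tilt [ 0.0008 -0.0001]
shift units [-1.38  0.01 -0.02]
```

```bash
python3 -m jog '[[-0.2,0,0,0],[-0.4,0,0,0],[-0.6,0,0,0],[-0.8,0,0,0],[-1.0,0,0,0],[-1.15,0,0,0],[-1.25,0,0,0],[-1.32,0,0,0],[-1.36,0,0,0],[-1.36,0,0,0]]'; python3 go.py -33 -33 33
python3 - <<'E'
from h import *
f,R,t=grab("side"); Q=tochute(cloud(f,R,t)[f["depth"]>0])
m=(abs(Q[:,0]+.02)<.025)&(abs(Q[:,1])<.02)&(Q[:,2]>.044)&(Q[:,2]<.056); print("plate",m.sum(),np.percentile(Q[m],[3,50,97],axis=0).round(4).tolist())
m=(Q[:,0]>.03)&(Q[:,0]<.1)&(abs(Q[:,1])<.018)&(Q[:,2]>.012)&(Q[:,2]<.03); print("body",m.sum(),np.percentile(Q[m],[1,50,99],axis=0).round(4).tolist())
E
```

```text
clock: 6.9
tool_pos: [0.4989, -0.3327, 0.0328]
tcp_rot: [-2.014, -2.41, -0.001]
contact_force: [-1.8, 4.7, 6.4]
opening: 0.525
grip_force: 3.5
clock 6.9 tool in chute mm [-36.6 -33.5  32.8] yaw err 0.08 yaw units -0.01 F [-1.8  4.7  6.4] open mm 47.9 tilt [0.0004 0.0001]
shift units [-0.09  0.01 -0.  ]
plate 58 [[-0.0387, -0.0194, 0.0451], [-0.0118, -0.0097, 0.0526], [0.0031, 0.0076, 0.0558]]
body 292 [[0.0305, -0.0179, 0.0139], [0.0593, -0.004, 0.024], [0.0871, 0.0176, 0.0291]]
```

```bash
python3 -m jog '[[-0.04,0,0,0],[-0.08,0,0,0],[-0.1,0,0,0],[-0.1,0,0,0]]'; python3 go.py; python3 -m jog '[[-0.03,0,0,0],[-0.06,0,0,0],[-0.06,0,0,0]]'; python3 go.py
```

```text
clock: 7.35
tool_pos: [0.4991, -0.3344, 0.0328]
tcp_rot: [-2.012, -2.409, -0.003]
contact_force: [-1.6, 21.2, 17.2]
opening: 0.529
grip_force: 11.6
clock 7.35 tool in chute mm [-34.9 -33.6  32.8] yaw err 0.05 yaw units -0.01 F [-1.6 21.2 17.2] open mm 48.2 tilt [ 0.0038 -0.0007]
clock: 7.65
tool_pos: [0.499, -0.3347, 0.0328]
tcp_rot: [-2.009, -2.407, -0.005]
contact_force: [-0.4, 36.0, 24.7]
opening: 0.525
grip_force: 19.2
clock 7.65 tool in chute mm [-34.6 -33.7  32.8] yaw err 0.03 yaw units -0.0 F [-0.4 36.  24.7] open mm 47.8 tilt [ 0.007  -0.0014]
```

The force jumped to 36 N with no further travel, so the rack is home. I'll back off the plate, then let the bar rise slowly.

```bash
python3 -m jog '[[0.1,0,0,0],[0.2,0,0,0],[0.27,0,0,0],[0.27,0,0,0],[0.27,0,0,0]]'; python3 go.py
python3 - <<'E'
from h import *
f,R,t=grab("side"); cv2.imwrite("pics/side3.png",cv2.resize(f["frame"][150:270,200:400,::-1],None,fx=3.5,fy=3.5,interpolation=2))
E
```

```text
clock: 8.15
tool_pos: [0.4987, -0.3287, 0.033]
tcp_rot: [2.013, 2.41, 0.0]
contact_force: [2.5, -3.2, 4.7]
opening: 0.526
grip_force: 2.4
clock 8.15 tool in chute mm [-40.5 -32.9  33. ] yaw err 0.07 yaw units -0.01 F [ 2.5 -3.2  4.7] open mm 48.0 tilt [-0.0011  0.001 ]
```

View pics/side3.png

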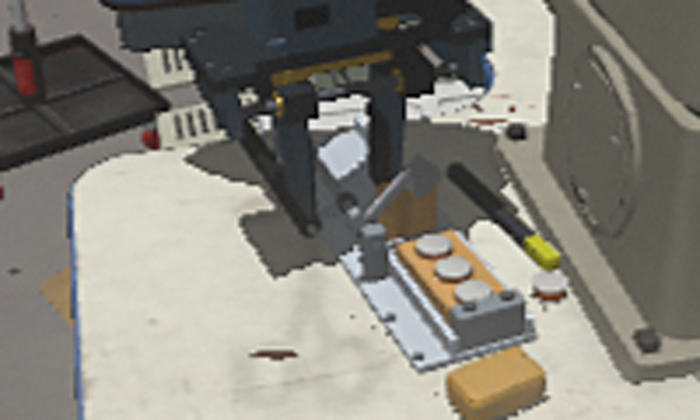

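The rack's nose is against the stop at (490,315), all three bobbins are seated, and the leaf at (410,180) is over the gap. I'll raise the bar gradually and retreat.

```bash
python3 -m jog '[[0,0,-0.1,0],[0,0,-0.2,0],[0,0,-0.3,0],[0,0,-0.4,0],[0,0,-0.5,0],[0,0,-0.6,0],[0,0,-0.8,0],[0,0,-1.2,0],[0,0,-1.8,0],[0,0,-1.8,0]]'; python3 go.py
python3 - <<'E'
from h import *
f,R,t=grab("side"); cv2.imwrite("pics/side4.png",cv2.resize(f["frame"][150:270,200:400,::-1],None,fx=3.5,fy=3.5,interpolation=2))
E
```

```text
clock: 9.2
tool_pos: [0.4993, -0.329, 0.1077]
tcp_rot: [2.011, 2.408, 0.0]
contact_force: [0.1, -0.5, -0.3]
opening: 0.525
grip_force: 0.0
clock 9.2 tool in chute mm [-40.2 -32.4 107.7] yaw err 0.06 yaw units -0.01 F [ 0.1 -0.5 -0.3] open mm 47.8 tilt [-0.0031  0.0026]
```

View pics/side4.png

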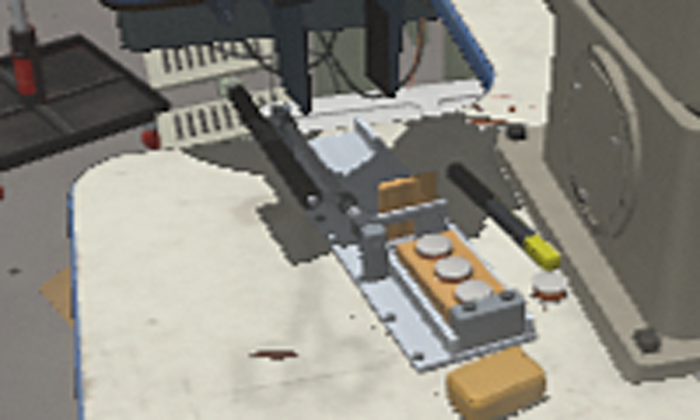

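The leaf has dropped into the gap at (410,215), between the end plate and the body. The bar is up, the rack is at the stop and the fingers are clear. I'll let it settle and hand in.

```bash
python3 -m jog '[[0,0,0,0],[0,0,0,0],[0,0,0,0],[0,0,0,0],[0,0,0,0]]' && python3 -c "
from plant import r; print(r.sign_off())"
```

```text
clock: 9.75
tool_pos: [0.4981, -0.328, 0.1045]
tcp_rot: [-2.014, -2.411, 0.0]
contact_force: [0.5, -0.6, -0.0]
opening: 0.526
grip_force: 0.0
the job is handed in; nothing more can be done
None
```

The job is handed in at 9.75 s: in the last picture the rack is home against the stop, the gate is shut in the gap ahead of the end plate, all three bobbins are seated and the robot is clear; the hand-in returned no verdict.

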